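# Fit the air nozzle tube and open the valve

## Robot

A 6-joint arm with a two-finger parallel gripper is mounted at the origin on the work surface. World frame = base frame: x ahead of the robot, y to its left, z up, the work surface at z = 0. Lengths are in m, angles in rad, forces in N, time in s.
With the tool pointing down it reaches from about 0.375 to 0.9 m from the base axis. Payload 3.1 kg.
Tool frame: the origin (TCP) lies where the fingers leave the gripper's body, on its centre line; the fingertips stand manip.tip_reach ahead of it and the grasp point (between the pads) lies 54 mm ahead of it (manip.tip_reach is the distance from the TCP to the fingertips, in m); z points along the fingers, y is the direction in which the jaws open and shut (so a half turn about z gives the same grasp; the last joint's range is limited). The gripper opens to 85 mm and grips with 20 to 120 N. Pads are 22 mm wide; open, the fingers measure 114 mm over their backs; the gripper's body (76 mm by 85 mm) begins 54 mm behind the grasp point. The pads swing forward as they close: fully open they stand 13 mm farther back than shut.
Start: joints at [1.119, 0.527, 1.433, -0, 1.181, -0.178], TCP at [0.169, 0.602, 0.304] pointing down, gripper open.
Joint ranges: [-3.08, 3.08], [-0.75, 2.2], [0.22, 2.44], [-1.43, 4.57], [0, 2.65], [-2.85, 2.85]. Speed limits (rad/s): [2.79, 2.79, 3.14, 3.14, 3.14, 3.14].

## Interface

Orientations are given as a unit quaternion [x, y, z, w].
In Python, from station import manip, cams, order gives the robot as it stands. The module is installed in compiled form; this text tells all that it offers.
- The arm moves only by the tool drive_tool, never from a script. Its arguments are lists of equal length, an entry for each row: "linear": the shift along the tool's x, y, z in mm, a list of three; "rot": the turn, a rotation vector about the tool's x, y, z in degrees, a list of three; "hand": the finger opening in mm, from 0 to 85.4. A call has 1 to 20 rows; each row shifts and turns the pose as measured when the row begins, along the tool's axes as they then stand; what a row does not reach is not made up. A row lasts 1/12 s, in which the tool goes at most 41.7 mm and 7.16 degrees, less where a joint would pass 70% of its speed; a pose out of reach is approached as far as the arm can. A call with a gripper value outside its range is refused whole. The fingers move at their own pace and stop on an object; "force" is the grip in N (left out, the last holds). Time passes only in rows, so rows that do not move let the fingers close. It gives the time, the measured TCP pose, the force and the opening at its end, in the units of the state.
- manip.sense(): the state, without advancing time (a new reading comes with each control period).
- cams.snapshot(name): name is "scene" or "side" or "wrist"; returns the picture (400x640x3 uint8, red, green, blue); there is no depth.
- cams.camera_model(name): a dict with "vfov" (degrees; the focal length in pixels is half the picture's height over the tangent of half this angle, whatever the lens; pixels are square), "cx", "cy" (the principal point, pixels), "rvec" (rotation vector, rad) and "tvec" (3), from world to camera coordinates, as OpenCV has them. Camera axes: x right, y down, z forward; pixel columns grow to the right and rows downward; lengths in m; the calibration is good to about 2 mm. The wrist camera is an equidistant fisheye: a pixel r from the principal point sees the ray r / f radians off the axis. A picture is of the moment at which its call begins: read the wrist's pose just before it. camera_model takes no time and is no camera call; for the wrist camera it gives the pose at the moment of the call.
- order.sign_off(): hands the job in, once; it reports no verdict.
Trained networks look in the newest picture that a camera, given by its name, has taken for a name from the list of things; names that differ only in an ending like _2 or _b are one class to them, and where a whole thing is asked for, a point or a joint stands for the part that bears it (a point fixed in the world has none). Each returns a list of dicts, best first, with "score" (0 to 1); they miss things now and then, are a little off and sometimes report something else, mostly with a low value. They report only what shows in the picture. A call takes as long as a camera call. They do not tell look-alikes from the thing itself.
- cams.regions_of(label, camera): "pixels" (400x640 bool, what is visible of it) and "rect" ([left, top, right, bottom] in pixels, round what is visible of it).
- cams.spot_point(label, camera): "at" ([column, row] in pixels: a listed point, or the origin of a listed thing).
The state is a dict: "t": time; "q": joint angles; "qd": joint speeds; "tau": joint torques, N m; "tcp_pos": TCP position; "tool_rot": TCP orientation; "force": force on the tool from outside, world axes, zero at the start; "ft_torque": the same for the moment, N m; "finger_gap": opening from 0.0 (shut) to 1.0 (fully open).
Only numpy, scipy, OpenCV 4.12 (cv2) and the standard library are available. Lean on these libraries where they do the work, as an engineer would, in place of code of your own. Each camera call takes 0.05 s, during which the arm holds its last target. There are 200 camera calls.

## Task

Take the slim air tube out of the wooden rack and push it, nozzle up, into the push-fit fitting of the air manifold, past the stiff seal until it bottoms on the hidden stop; press firmly but do not ram it. Then swing the valve lever all the way over to open the air, let go, and leave everything else in its place.

Things in the scene. Friction and masses are not known exactly. Their poses are not given: they have to be found in the camera images.
- tube_mid (a point): Slim upright air tube, 110 mm tall, 0.12 kg: point on its axis 55 mm above its foot; z = up the tube to the nozzle. From the foot up: bare aluminium tube 16 mm wide to 45 mm; steel collar 30 mm wide to 51 mm; grey grip 18 mm wide to 95 mm, to be held (its middle is 18 mm above this point); conical nozzle 7 mm wide on top. It stands in one of the rack's two holes, foot 10 mm above the table.
- tube_foot (a point): The slim tube again: centre of its lower end face, which goes into the fitting (end chamfered to 11 mm over the last 4 mm).
- fat_tube_mid (a point): A different, fat air tube in the other hole of the rack, half-way up: 110 mm tall, bare tube 21 mm, collar 36 mm, grip 28 mm, nozzle flaring to 34 mm on top. It does not fit; leave it.
- rack: Wooden rack block fixed to the table, 70 x 170 x 50 mm (x, y, z); origin at the centre of its underside. Two round holes 24 mm wide and 40 mm deep at y = -45 and +45 mm; either tube may stand in either hole. The slim tube stands loosely, with 4 mm play all round.
- manifold: Aluminium air manifold rail fixed to the table, 75 x 210 x 30 mm (x, y, z); origin at the centre of its underside. On top: grey round push-fit fitting, 31.5 mm wide, 80 mm high, at y = +60 mm; low brass plug at y = +5 mm; valve with lever at y = -70 mm (dark block up to 60 mm high). A small gauge sticks out at +x.
- port (a point): Centre of the fitting's mouth, 80 mm above the table; vertical bore 17.5 mm wide. From 10 to 18 mm down a springy seal resists with 8 to 16 N, then light drag (1 to 6 N). The rigid stop it must rest on is hidden 22 to 40 mm below the mouth, different each time: felt as a steep rise of force (9 N per mm). Press there with 15 to 20 N; the fitting breaks above 40 N. The seal holds the tube when let go.
- lever (a joint): Valve lever angle: 0 = closed, leaning to the manifold's -x side; 1.0 rad = fully open, leaning to +x, at a stop. Turns in the manifold's xz plane about a pivot at y = -70 mm, 55 mm above the table; stays where left. A 10 mm steel rod with a 24 mm black ball 85 mm from the pivot; about 2 N at the ball moves it; can be pushed from behind with shut fingers.
- lever_knob (a point): Centre of the black ball on the valve lever.
- jar: Lidded glaze jar, 60 mm wide, 75 mm tall, origin under its centre, behind the manifold; leave it.
- cup: Unglazed cup, 72 mm wide, 80 mm tall, origin under its centre; leave it.
- bowl: Unglazed bowl, 124 mm wide, 50 mm tall, origin under its centre; leave it.
- brush: Flat brush lying in front of the manifold (robot side), along its y axis; leave it.
- spatula: Spatula lying on the robot's left; leave it.
- vase: Unglazed vase, 84 mm wide, 120 mm tall, far left; leave it.
Not all that is in view belongs to the job. What is shaped like the part that bears tube_mid but purple is not meant.

How it is judged:
By the outcome, as a careful person would: the job done as asked, in the order asked, and still so for the second after the job is handed in, with the robot touching nothing.
It also fails if it takes over 72 s, if anything falls off the work surface, if the arm or the gripper's body presses on something with over 40 N, if the wrist force passes 120 N, or if a joint passes its speed limit or range.

## Working session

There is one attempt and no reset: what is moved stays moved. The work goes in short steps, Python scripts to look and compute and a tool call to move; the robot and the scene stay as the last step left them, time stands still between calls to the robot, and variables do not carry over. Pictures are saved under pics/ and viewed, about 8 in all and at most 12, crops included, and the job is handed in when it is done.

Besides the shell and the picture viewer there is one more tool, called after "Emit:" in YAML: its name, and indented under it one key for each argument. drive_tool: Moves the arm, as the interface text tells. Its arguments: {"type":"object","properties":{"linear":{"type":"array","items":{"type":"array","items":{"type":"number"}}},"rot":{"type":"array","items":{"type":"array","items":{"type":"number"}}},"hand":{"type":"array","items":{"type":"number"}},"force":{"type":"number"}},"required":["linear","rot","hand"]}

```bash
mkdir -p pics; cat > h.py <<'E'
import numpy as np, cv2
from scipy.spatial.transform import Rotation as R
from station import manip, cams, order
def cam(n):
    m=cams.camera_model(n); f=200/np.tan(np.radians(m['vfov'])/2)
    return m,f,R.from_rotvec(np.ravel(m['rvec'])).as_matrix(),np.ravel(m['tvec'])
def ray(n,px,c=None):
    m,f,Rm,t=c or cam(n); d=np.array([(px[0]-m['cx'])/f,(px[1]-m['cy'])/f])
    if n=='wrist':
        r=np.linalg.norm(d); v=np.r_[d/max(r,1e-9)*np.sin(r),np.cos(r)]
    else: v=np.r_[d,1]
    v=Rm.T@v; return -Rm.T@t, v/np.linalg.norm(v)
def onz(n,px,z,c=None):
    o,v=ray(n,px,c); return o+v*(z-o[2])/v[2]
def proj(n,p,c=None):
    m,f,Rm,t=c or cam(n); q=Rm@np.asarray(p)+t
    if n=='wrist':
        r=np.hypot(q[0],q[1]); k=np.arctan2(r,q[2])/max(r,1e-9)
    else: k=1/q[2]
    return np.array([m['cx']+f*k*q[0],m['cy']+f*k*q[1]])
def tri(rs):
    A=0;b=0
    for o,v in rs:
        P=np.eye(3)-np.outer(v,v);A=A+P;b=b+P@o
    x=np.linalg.solve(A,b); return x,[round(1000*np.linalg.norm(np.cross(x-o,v)),1) for o,v in rs]
def snap(n,name=None):
    im=cams.snapshot(n)
    if name: cv2.imwrite('pics/'+name,im[:,:,::-1])
    return im
def show():
    s=manip.sense(); print('t',s['t'],'tcp',np.round(s['tcp_pos'],4),'rot',np.round(s['tool_rot'],4),'F',np.round(s['force'],1),'gap',round(s['finger_gap'],3))
E
python3 - <<'E'
from h import *
show(); print(manip.tip_reach, np.round(R.from_quat(manip.sense()['tool_rot']).as_matrix(),3))
ims=[snap(n) for n in('scene','side')]
cv2.imwrite('pics/a.png',np.vstack(ims)[:,:,::-1][:, :])
for n in('scene','side'):
    for l in('tube_mid','tube_foot','fat_tube_mid','rack','manifold','port','lever_knob','jar','cup','bowl','brush'):
        print(n,l,[(round(d['score'],2),np.round(d['at']).tolist()) for d in cams.spot_point(l,n)[:3]])
im=cv2.resize(np.hstack(ims),(800,250)); 
im=np.vstack(ims); im=cv2.resize(im,(480,600)); cv2.imwrite('pics/scene.png',ims[0][:,:,::-1]);cv2.imwrite('pics/side.png',ims[1][:,:,::-1])
E
```

```text
t 0.0 tcp [0.1687 0.6012 0.3029] rot [ 1.364e-01  9.906e-01 -1.000e-03 -3.000e-04] F [-0.5 -0.4  0.3] gap 0.998
0.0726 [[-0.963  0.27  -0.001]
 [ 0.27   0.963 -0.002]
 [ 0.    -0.002 -1.   ]]
scene tube_mid [(0.63, [405.0, 249.0]), (0.46, [416.0, 216.0]), (0.18, [376.0, 214.0])]
scene tube_foot [(0.79, [405.0, 264.0]), (0.62, [451.0, 243.0]), (0.57, [414.0, 234.0])]
scene fat_tube_mid [(0.7, [376.0, 210.0])]
scene rack [(0.6, [394.0, 232.0])]
scene manifold [(0.59, [259.0, 208.0])]
scene port [(0.72, [274.0, 189.0])]
scene lever_knob [(0.59, [226.0, 154.0]), (0.19, [277.0, 191.0])]
scene jar [(0.93, [248.0, 248.0])]
scene cup [(0.68, [328.0, 189.0]), (0.38, [444.0, 318.0])]
scene bowl [(0.75, [327.0, 295.0]), (0.57, [418.0, 216.0])]
scene brush [(0.95, [274.0, 182.0])]
side tube_mid [(0.66, [278.0, 154.0]), (0.64, [312.0, 167.0]), (0.57, [288.0, 168.0])]
side tube_foot [(0.7, [314.0, 178.0]), (0.69, [278.0, 166.0]), (0.54, [291.0, 178.0])]
side fat_tube_mid [(0.45, [299.0, 187.0])]
side rack [(0.7, [290.0, 193.0])]
side manifold [(0.62, [333.0, 278.0])]
side port [(0.58, [324.0, 242.0])]
side lever_knob [(0.61, [332.0, 274.0])]
side jar [(0.73, [368.0, 255.0])]
side cup [(0.63, [276.0, 242.0])]
side bowl [(0.92, [372.0, 198.0]), (0.25, [290.0, 178.0])]
side brush []
```

View pics/scene.png

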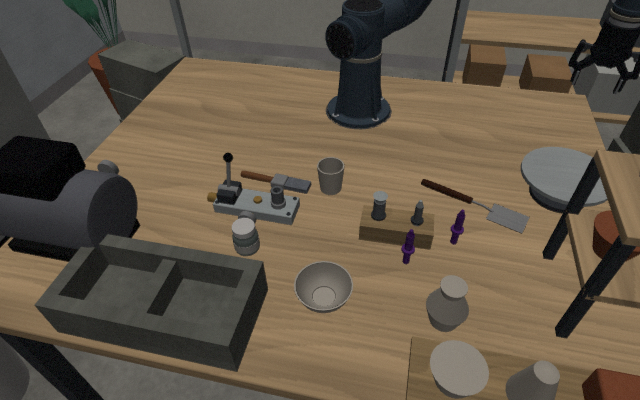

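View pics/side.png

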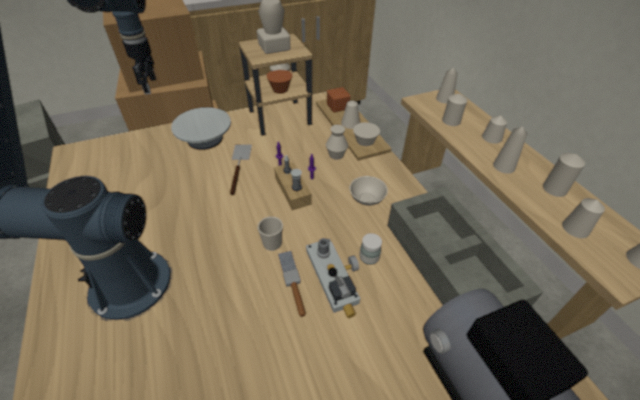

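The scene view shows the slim grey tube in the rack at about (418,213), with the fat tube at (378,205). Purple decoys stand beside the rack. The fitting is at (277,195) and the knob at (228,157). In the side view the slim tube is at about (287,166), the fitting mouth at (324,243) and the knob at (332,272).

```bash
python3 - <<'E'
from h import *
P={'tube':((416,216),(288,168)),'port':((274,189),(324,242)),'knob':((228,157),(332,272)),'fat':((376,210),(299,185))}
for k,(a,b) in P.items(): print(k,tri([ray('scene',a),ray('side',b)]))
for k,px,z in(('rack',(394,232),0),('jar',(248,248),0),('bowl',(327,295),0),('cup',(328,189),0),('manif',(259,208),0)): print(k,onz('scene',px,z))
for k,px,z in(('rack',(290,193),0),('jar',(368,255),0),('cup',(276,242),0),('manif',(333,278),0)): print(k,'side',onz('side',px,z))
snap('scene');snap('side')
for n in('scene','side'):
  for l,z in(('rack',.05),('manifold',.03),('jar',.04),('brush',0.01),('fat_tube_mid',.06),('tube_mid',.06)):
    for r in cams.regions_of(l,n)[:3]:
      ys,xs=np.nonzero(r['pixels']); pts=np.array([onz(n,p,z)[:2] for p in zip(xs,ys)],np.float32)
      print(n,l,round(r['score'],2),r['rect'],[np.round(v,3) for v in cv2.minAreaRect(pts)])
E
```

```text
tube (array([0.52468849, 0.22076756, 0.06706727]), [np.float64(1.0), np.float64(1.0)])
port (array([ 0.51422595, -0.12313147,  0.07991729]), [np.float64(1.8), np.float64(1.8)])
knob (array([ 0.48051868, -0.24835086,  0.13200007]), [np.float64(0.4), np.float64(0.4)])
fat (array([0.52907133, 0.12708549, 0.07058973]), [np.float64(2.1), np.float64(2.1)])
rack [5.22764075e-01 1.77004352e-01 1.11022302e-16]
jar [ 6.45683800e-01 -1.56305530e-01 -1.11022302e-16]
bowl [0.73431132 0.05587044 0.        ]
cup [ 4.04473233e-01 -1.41068648e-02 -1.11022302e-16]
manif [ 5.12248101e-01 -1.74039097e-01  1.11022302e-16]
rack side [0.5116509  0.16998887 0.        ]
jar side [ 0.63829896 -0.15522426  0.        ]
cup side [ 0.40567676 -0.01129239  0.        ]
manif side [ 0.51355528 -0.188145    0.        ]
scene rack 0.8 [358.8, 203.8, 436.1, 249.7] [array([0.548, 0.18 ]), array([0.113, 0.172]), np.float64(1.288)]
scene manifold 0.71 [211.9, 151.2, 298.0, 225.9] [array([ 0.5  , -0.219]), array([0.334, 0.169]), np.float64(60.156)]
scene jar 0.64 [233.3, 217.9, 259.1, 257.8] [array([ 0.643, -0.159]), array
[... 1058 characters left out ...]
(0.752)]
side jar 0.58 [357.7, 232.6, 383.9, 266.5] [array([ 0.638, -0.162]), array([0.106, 0.059]), np.float64(61.229)]
side brush 0.86 [280.3, 252.5, 307.9, 317.8] [array([ 0.406, -0.164]), array([0.208, 0.046]), np.float64(82.037)]
side fat_tube_mid 0.44 [290.4, 170.1, 304.8, 192.5] [array([0.535, 0.164]), array([0.102, 0.034]), np.float64(72.432)]
side fat_tube_mid 0.33 [351.6, 174.5, 388.6, 206.2] [array([0.733, 0.035]), array([0.121, 0.126]), np.float64(10.825)]
side tube_mid 0.61 [283.6, 155.3, 290.7, 172.3] [array([0.532, 0.247]), array([0.09 , 0.024]), np.float64(71.763)]
side tube_mid 0.54 [307.8, 156.7, 314.7, 177.6] [array([0.606, 0.207]), array([0.12, 0.02]), np.float64(68.393)]
```

Emit:
drive_tool:
  linear:
    - [0,0,0]
    - [0,0,0]
    - [0,0,0]
    - [-25,-27,0]
    - [-25,-27,0]
    - [-25,-27,0]
    - [-25,-27,0]
    - [-25,-27,0]
    - [-25,-27,0]
    - [-25,-27,0]
    - [-25,-27,0]
    - [-25,-27,0]
    - [-25,-27,0]
    - [-25,-27,0]
    - [-25,-27,0]
    - [-25,-27,0]
    - [-25,-27,0]
    - [0,0,0]
    - [0,0,0]
  rot:
    - [0,0,-5.2]
    - [0,0,-5.2]
    - [0,0,-5.2]
    - [0,0,0]
    - [0,0,0]
    - [0,0,0]
    - [0,0,0]
    - [0,0,0]
    - [0,0,0]
    - [0,0,0]
    - [0,0,0]
    - [0,0,0]
    - [0,0,0]
    - [0,0,0]
    - [0,0,0]
    - [0,0,0]
    - [0,0,0]
    - [0,0,0]
    - [0,0,0]
  hand: [60,60,60,60,60,60,60,60,60,60,60,60,60,60,60,60,60,60,60]
  force: 50

```text
t: 3.48
tcp_pos: [0.5423, 0.2144, 0.3044]
tool_rot: [-0.009, 1.0, 0.004, 0.005]
force: [-0.3, -0.7, -0.1]
finger_gap: 0.706
```

```bash
python3 - <<'E'
from h import *
show(); c=cam('wrist'); print('cam',-c[2].T@c[3], c[2][2]); snap('wrist','w1.png')
for l,z in(('tube_mid',.065),('tube_foot',.01),('fat_tube_mid',.065),('rack',0)):
    for d in cams.spot_point(l,'wrist')[:4]: print(l,round(d['score'],2),np.round(d['at']),np.round(onz('wrist',d['at'],z,c),4))
print(proj('wrist',[.525,.22,.12],c))
E
```

```text
t 3.4833 tcp [0.5423 0.2144 0.3044] rot [-0.0093  0.9999  0.0038  0.005 ] F [-0.3 -0.7 -0.1] gap 0.706
cam [0.46925809 0.2127475  0.37291349] [ 0.29331087  0.01274646 -0.95593214]
tube_mid 0.81 [324. 159.] [0.5203 0.2213 0.065 ]
tube_mid 0.79 [314. 233.] [0.6009 0.2124 0.065 ]
tube_mid 0.58 [415. 163.] [0.5216 0.3161 0.065 ]
tube_foot 0.62 [316. 218.] [0.6044 0.2146 0.01  ]
tube_foot 0.6 [398. 157.] [0.5243 0.3124 0.01  ]
fat_tube_mid 0.64 [242. 165.] [0.5275 0.1364 0.065 ]
rack 0.97 [285. 154.] [0.5256 0.1753 0.    ]
[324.28780134 174.89837897]
```

View pics/w1.png

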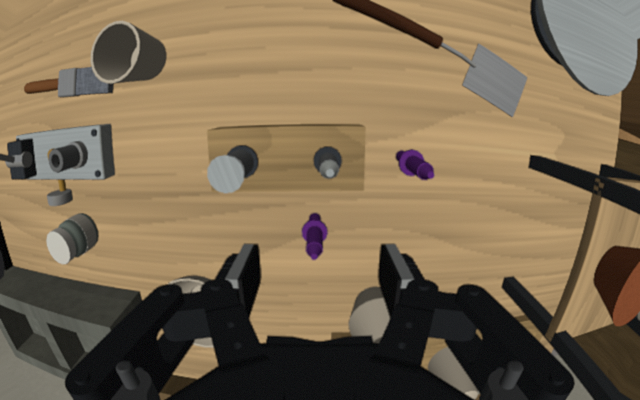

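The wrist view shows the slim tube's nozzle at (329,172) and the fat tube at (232,172). The purple decoys are at (314,235) and (415,163). The hand is above the rack, and I'll work out the move to the grasp.

```bash
cat >> h.py <<'E'
def go(p,yaw=0):
    "tool-frame shift (mm) and turn (deg) to TCP p, pointing down, turned yaw deg about world z"
    s=manip.sense(); r=R.from_quat(s['tool_rot'])
    tgt=R.from_euler('z',yaw,degrees=True)*R.from_quat([0,1,0,0])
    print('shift(now)',np.round(1000*r.inv().apply(np.asarray(p)-s['tcp_pos']),1),'turn',np.round((r.inv()*tgt).as_rotvec(degrees=True),2),
      'shift(after turn)',np.round(1000*tgt.inv().apply(np.asarray(p)-s['tcp_pos']),1))
E
python3 - <<'E'
from h import *
print(onz('wrist',(329,172),.118),onz('wrist',(327,160),.06))
go([.522,.222,.20]); go([.522,.222,.142])
E
```

```text
[0.52065871 0.22641326 0.118     ] [0.52029126 0.22658795 0.06      ]
shift(now) [ 19.    4.8 104.4] turn [0.42 0.54 1.36] shift(after turn) [ 18.1   5.1 104.6]
shift(now) [ 19.6   4.4 162.4] turn [0.42 0.54 1.36] shift(after turn) [ 18.1   5.1 162.6]
```

Emit:
drive_tool:
  linear:
    - [0,0,0]
    - [11,5,0]
    - [10,5,0]
    - [0,0,20]
    - [0,0,20]
    - [0,0,20]
    - [0,0,20]
    - [0,0,20]
    - [0,0,20]
    - [0,0,15]
    - [0,0,10]
    - [0,0,0]
    - [0,0,0]
  rot:
    - [0.42,0.54,1.36]
    - [0,0,0]
    - [0,0,0]
    - [0,0,0]
    - [0,0,0]
    - [0,0,0]
    - [0,0,0]
    - [0,0,0]
    - [0,0,0]
    - [0,0,0]
    - [0,0,0]
    - [0,0,0]
    - [0,0,0]
  hand: [60,60,60,60,60,60,60,60,60,60,60,60,60]

```text
t: 4.82
tcp_pos: [0.499, 0.2432, 0.1588]
tool_rot: [-0.014, 1.0, 0.002, -0.0]
force: [0.8, -0.0, 0.5]
finger_gap: 0.702
```

```bash
python3 - <<'E'
from h import *
show(); go([.521,.224,.141]); snap('wrist','w2.png'); c=cam('wrist')
for d in cams.spot_point('tube_mid','wrist')[:3]: print(round(d['score'],2),np.round(d['at']),np.round(onz('wrist',d['at'],.065,c),4))
E
```

```text
t 4.8167 tcp [0.499  0.2432 0.1588] rot [-1.380e-02  9.999e-01  1.900e-03 -3.000e-04] F [ 0.8 -0.   0.5] gap 0.702
shift(now) [-21.5 -19.9  17.7] turn [ 0.22 -0.03  1.58] shift(after turn) [-22.  -19.2  17.8]
0.85 [287. 272.] [0.5206 0.2252 0.065 ]
0.77 [430. 269.] [0.5188 0.3144 0.065 ]
```

View pics/w2.png

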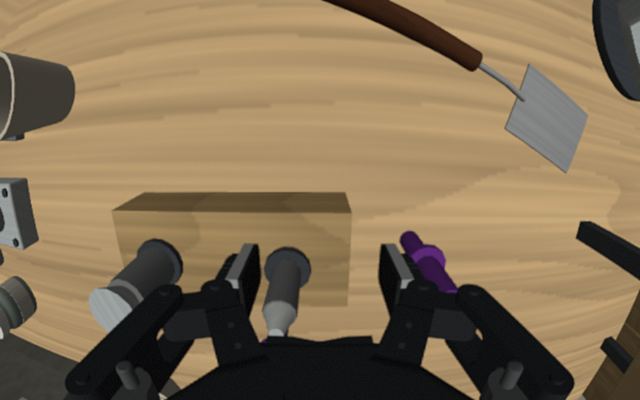

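The hand drifted during the descent. The slim tube is still between the fingers at (287,270), but off centre. I'll centre the hand in small steps.

Emit:
drive_tool:
  linear:
    - [-3,-5,0]
    - [-4,-5,0]
    - [-5,-5,0]
    - [-5,-4,0]
    - [-5,0,0]
    - [0,0,0]
    - [0,0,0]
  rot:
    - [0,0,0.5]
    - [0,0,0.5]
    - [0,0,0.5]
    - [0,0,0]
    - [0,0,0]
    - [0,0,0]
    - [0,0,0]
  hand: [60,60,60,60,60,60,60]

```text
t: 5.5
tcp_pos: [0.5279, 0.2218, 0.1641]
tool_rot: [0.002, 1.0, 0.003, 0.006]
force: [-1.1, 0.4, 0.1]
finger_gap: 0.706
```

```bash
python3 - <<'E'
from h import *
show(); go([.521,.224,.141])
E
```

```text
t 5.5 tcp [0.5279 0.2218 0.1641] rot [0.0018 1.     0.0031 0.0058] F [-1.1  0.4  0.1] gap 0.706
shift(now) [ 7.2  2.1 23. ] turn [ 0.36  0.66 -0.21] shift(after turn) [ 6.9  2.2 23.1]
```

Emit:
drive_tool:
  linear:
    - [2,1,5]
    - [2,1,6]
    - [1,0,5]
    - [0,0,4]
    - [0,0,0]
    - [0,0,0]
  rot:
    - [0.2,0.3,0]
    - [0.2,0.3,0]
    - [0,0,0]
    - [0,0,0]
    - [0,0,0]
    - [0,0,0]
  hand: [60,60,60,60,60,60]

```text
t: 6.0
tcp_pos: [0.5213, 0.2244, 0.1409]
tool_rot: [0.002, 1.0, -0.001, -0.002]
force: [0.5, 0.2, -0.5]
finger_gap: 0.699
```

```bash
python3 - <<'E'
from h import *
show(); go([.521,.224,.141])
E
```

```text
t 6.0 tcp [0.5213 0.2244 0.1409] rot [ 1.5e-03  1.0e+00 -9.0e-04 -1.5e-03] F [ 0.5  0.2 -0.5] gap 0.699
shift(now) [ 0.3 -0.4 -0.1] turn [-0.11 -0.17 -0.17] shift(after turn) [ 0.3 -0.4 -0.1]
```

Right on the mark, so I'll close the fingers.

Emit:
drive_tool:
  linear:
    - [0,0,0]
    - [0,0,0]
    - [0,0,0]
    - [0,0,0]
    - [0,0,0]
    - [0,0,0]
    - [0,0,0]
    - [0,0,0]
    - [0,0,0]
    - [0,0,0]
  rot:
    - [0,0,0]
    - [0,0,0]
    - [0,0,0]
    - [0,0,0]
    - [0,0,0]
    - [0,0,0]
    - [0,0,0]
    - [0,0,0]
    - [0,0,0]
    - [0,0,0]
  hand: [10,10,10,10,10,10,10,10,10,10]
  force: 80

```text
t: 6.83
tcp_pos: [0.5209, 0.2245, 0.1408]
tool_rot: [0.001, 1.0, -0.001, -0.002]
force: [-0.3, -0.2, -0.0]
finger_gap: 0.189
```

```bash
python3 - <<'E'
from h import *
show(); go([.521,.224,.141])
E
```

```text
t 6.8333 tcp [0.5209 0.2245 0.1408] rot [ 0.0013  1.     -0.001  -0.0018] F [-0.3 -0.2 -0. ] gap 0.189
shift(now) [-0.1 -0.5 -0.2] turn [-0.11 -0.21 -0.15] shift(after turn) [-0.1 -0.5 -0.2]
```

Emit:
drive_tool:
  linear:
    - [0,0,-4]
    - [0,0,-5]
    - [0,0,-5]
    - [0,0,-5]
    - [0,0,-5]
    - [0,0,-5]
    - [0,0,0]
  rot:
    - [0,0,0]
    - [0,0,0]
    - [0,0,0]
    - [0,0,0]
    - [0,0,0]
    - [0,0,0]
    - [0,0,0]
  hand: [10,10,10,10,10,10,10]

```text
t: 7.42
tcp_pos: [0.521, 0.2245, 0.1732]
tool_rot: [0.001, 1.0, -0.001, -0.002]
force: [-0.5, -0.4, -0.5]
finger_gap: 0.193
```

```bash
python3 - <<'E'
from h import *
show(); go([.521,.224,.30])
E
```

```text
t 7.4167 tcp [0.521  0.2245 0.1732] rot [ 0.0013  1.     -0.001  -0.0016] F [-0.5 -0.4 -0.5] gap 0.193
shift(now) [   0.5   -0.8 -126.8] turn [-0.11 -0.19 -0.15] shift(after turn) [   0.    -0.5 -126.8]
```

Emit:
drive_tool:
  linear:
    - [0,0,-8]
    - [0,0,-12]
    - [0,0,-16]
    - [0,0,-18]
    - [0,0,-18]
    - [0,0,-18]
    - [0,0,-15]
    - [0,0,-10]
    - [0,0,-5]
    - [0,0,0]
    - [0,-12,0]
    - [0,-20,0]
    - [0,-25,0]
    - [0,-25,0]
    - [0,-25,0]
    - [0,-25,0]
    - [0,-25,0]
    - [0,-12,0]
    - [0,0,0]
    - [0,0,0]
  rot:
    - [0,0,0]
    - [0,0,0]
    - [0,0,0]
    - [0,0,0]
    - [0,0,0]
    - [0,0,0]
    - [0,0,0]
    - [0,0,0]
    - [0,0,0]
    - [0,0,0]
    - [0,0,0]
    - [0,0,0]
    - [0,0,0]
    - [0,0,0]
    - [0,0,0]
    - [0,0,0]
    - [0,0,0]
    - [0,0,0]
    - [0,0,0]
    - [0,0,0]
  hand: [10,10,10,10,10,10,10,10,10,10,10,10,10,10,10,10,10,10,10,10]

```text
t: 9.08
tcp_pos: [0.5135, 0.0428, 0.2953]
tool_rot: [0.0, 1.0, -0.002, -0.011]
force: [-0.2, 0.5, -1.2]
finger_gap: 0.189
```

```bash
python3 - <<'E'
from h import *
show(); go([.514,-.123,.26]); c=cam('wrist'); snap('wrist','w3.png')
for l,z in (('port',.08),('lever_knob',.132),('manifold',0)):
  for d in cams.spot_point(l,'wrist')[:3]: print(l,round(d['score'],2),np.round(d['at']),np.round(onz('wrist',d['at'],z,c),4))
E
```

```text
t 9.0833 tcp [0.5135 0.0428 0.2953] rot [ 1.000e-04  9.999e-01 -2.100e-03 -1.100e-02] F [-0.2  0.5 -1.2] gap 0.189
shift(now) [  -1.3 -165.6   36. ] turn [-0.24 -1.26 -0.01] shift(after turn) [  -0.5 -165.8   35.3]
port 0.86 [162. 193.] [ 0.5136 -0.1225  0.08  ]
port 0.3 [153. 178.] [ 0.4971 -0.131   0.08  ]
lever_knob 0.91 [ 44. 175.] [ 0.4792 -0.2491  0.132 ]
manifold 0.96 [154. 177.] [ 0.5111 -0.1782  0.    ]
```

View pics/w3.png

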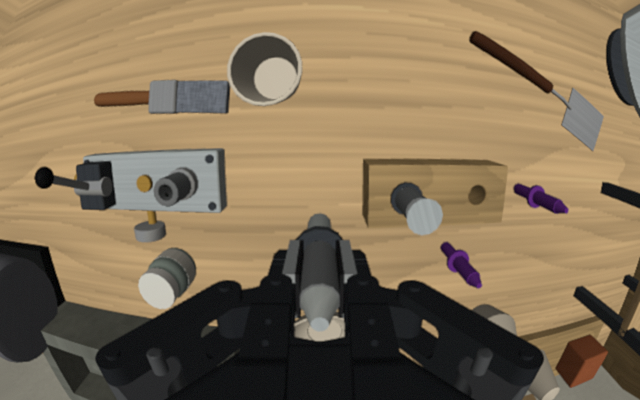

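The tube is held straight between the pads with its foot at about (320,215). The fitting mouth is at (171,189) and the knob at (44,177). I'll go above the fitting.

Emit:
drive_tool:
  linear:
    - [0,-10,0]
    - [0,-18,0]
    - [0,-22,0]
    - [0,-22,0]
    - [0,-22,0]
    - [0,-22,0]
    - [0,-18,0]
    - [0,-12,0]
    - [0,-6,0]
    - [0,-3,0]
    - [0,0,0]
    - [0,0,0]
    - [0,0,0]
  rot:
    - [0,-0.3,0]
    - [0,-0.3,0]
    - [0,-0.3,0]
    - [0,-0.3,0]
    - [0,0,0]
    - [0,0,0]
    - [0,0,0]
    - [0,0,0]
    - [0,0,0]
    - [0,0,0]
    - [0,0,0]
    - [0,0,0]
    - [0,0,0]
  hand: [10,10,10,10,10,10,10,10,10,10,10,10,10]

```text
t: 10.37
tcp_pos: [0.516, -0.1111, 0.2969]
tool_rot: [-0.011, 1.0, -0.002, 0.002]
force: [0.8, 0.1, -1.5]
finger_gap: 0.191
```

```bash
python3 - <<'E'
from h import *
show(); go([.5137,-.1228,.232]); c=cam('wrist'); im=snap('wrist')
for l,z in (('port',.08),('lever_knob',.132),('tube_foot',manip.sense()['tcp_pos'][2]-.131),('tube_mid',manip.sense()['tcp_pos'][2]-.076)):
  for d in cams.spot_point(l,'wrist')[:3]: print(l,round(d['score'],2),np.round(d['at']),np.round(onz('wrist',d['at'],z,c),4))
print(proj('wrist',manip.sense()['tcp_pos']-np.r_[0,0,.131],c))
cv2.imwrite('pics/w4.png',cv2.resize(im[100:350,170:470],None,fx=2,fy=2,interpolation=cv2.INTER_CUBIC)[:,:,::-1])
E
```

```text
t 10.3667 tcp [ 0.516  -0.1111  0.2969] rot [-0.0115  0.9999 -0.0025  0.0023] F [ 0.8  0.1 -1.5] gap 0.191
shift(now) [  2.9 -11.3  64.9] turn [-0.28  0.27  1.32] shift(after turn) [  2.3 -11.7  64.9]
port 0.69 [310. 185.] [ 0.5151 -0.1209  0.08  ]
lever_knob 0.8 [154. 158.] [ 0.4803 -0.2522  0.132 ]
tube_foot 0.92 [319. 218.] [ 0.5167 -0.1115  0.1659]
tube_foot 0.85 [531. 242.] [0.5362 0.0689 0.1659]
tube_foot 0.78 [582. 191.] [0.4898 0.1213 0.1659]
tube_mid 0.92 [319. 256.] [ 0.5176 -0.1113  0.2209]
tube_mid 0.85 [551. 253.] [0.5194 0.0402 0.2209]
tube_mid 0.79 [608. 200.] [0.4824 0.0912 0.2209]
[319.24447023 217.34495548]
```

View pics/w4.png

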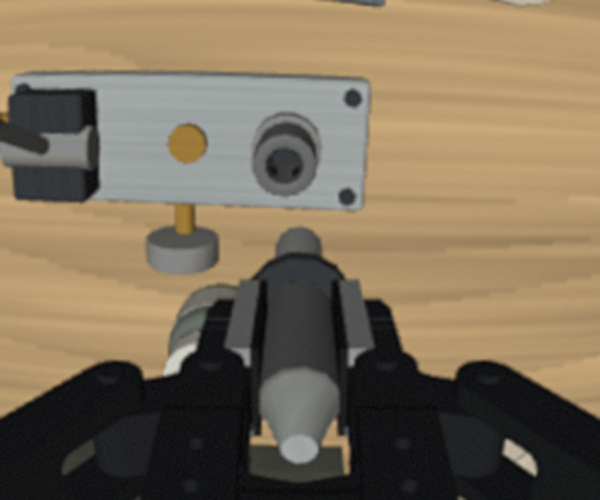

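The mouth is at about (312.5,181.5) in the full frame, and the tube foot at (319,217) matches the predicted position. I'll lower to about 12 mm above the mouth and compare the two directly there.

Emit:
drive_tool:
  linear:
    - [0,-3,4]
    - [1,-4,8]
    - [1,-3,12]
    - [0,0,14]
    - [0,0,14]
    - [0,0,10]
    - [0,0,6]
    - [0,0,3]
    - [0,0,0]
    - [0,0,0]
  rot:
    - [0,0.2,0.6]
    - [0,0,0.6]
    - [0,0,0]
    - [0,0,0]
    - [0,0,0]
    - [0,0,0]
    - [0,0,0]
    - [0,0,0]
    - [0,0,0]
    - [0,0,0]
  hand: [10,10,10,10,10,10,10,10,10,10]

```text
t: 11.45
tcp_pos: [0.5143, -0.1241, 0.2196]
tool_rot: [0.001, 1.0, -0.003, 0.0]
force: [0.3, 0.3, -1.7]
finger_gap: 0.186
```

```bash
cat > look.py <<'E'
import sys
from h import *
show(); c=cam('wrist'); im=snap('wrist'); s=manip.sense(); r=R.from_quat(s['tool_rot'])
f=s['tcp_pos']+r.apply([0,0,.131]); print('foot pred',f,proj('wrist',f,c))
for l,z in (('port',.08),('tube_foot',f[2])):
  for d in cams.spot_point(l,'wrist')[:2]: print(l,round(d['score'],2),np.round(d['at'],1),np.round(onz('wrist',d['at'],z,c),4))
u,v=proj('wrist',[.514,-.121,.08],c).astype(int); print('crop origin',u-75,v-60)
cv2.imwrite('pics/'+sys.argv[1],cv2.resize(im[v-60:v+60,u-75:u+75],None,fx=4,fy=4,interpolation=cv2.INTER_CUBIC)[:,:,::-1])
for n in('scene','side'):
  snap(n)
  for l in('port','tube_foot'): print(n,l,[(round(d['score'],2),np.round(d['at'],1)) for d in cams.spot_point(l,n)[:3]], proj(n,[.514,-.121,.08]) if l=='port' else proj(n,f))
go([.514,-.121,.222])
E
python3 look.py w5.png
```

```text
t 11.45 tcp [ 0.5143 -0.1241  0.2196] rot [ 1.4e-03  1.0e+00 -3.0e-03  4.0e-04] F [ 0.3  0.3 -1.7] gap 0.186
foot pred [ 0.51446609 -0.12491931  0.08880244] [318.61286524 218.23882387]
port 0.79 [327.1 212.9] [ 0.5136 -0.1189  0.08  ]
tube_foot 0.9 [318.1 216.2] [ 0.513  -0.1253  0.0888]
tube_foot 0.82 [566.6 256.9] [0.5577 0.1084 0.0888]
crop origin 249 153
scene port [(0.58, array([276.4, 190.7]))] [275.48579062 188.62873626]
scene tube_foot [(0.85, array([449.5, 241.9])), (0.71, array([272.6, 187. ])), (0.63, array([403.8, 263.3]))] [273.55437372 185.87025502]
side port [(0.95, array([322.5, 241.3]))] [324.18579628 241.796783  ]
side tube_foot [(0.59, array([325.6, 238.3])), (0.44, array([280.6, 164.7]))] [324.9564663  240.79119049]
shift(now) [ 0.4  2.9 -1.9] turn [-0.36  0.1  -0.15] shift(after turn) [ 0.4  3.  -1.8]
```

View pics/w5.png

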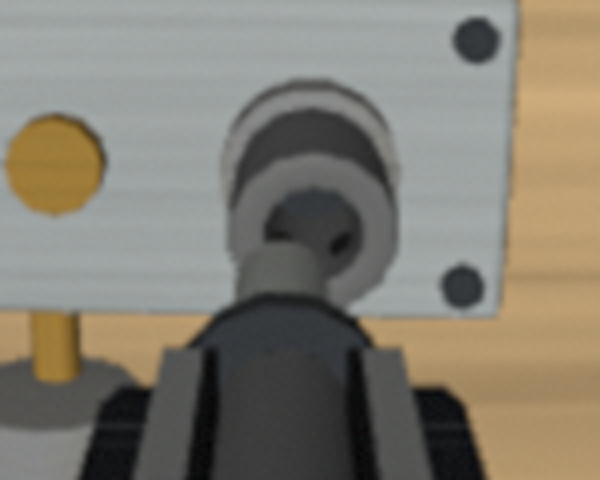

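Mouth ring centre is at crop (313,232), i.e. full (327.3,211). The foot sits about 31 crop px to its left, so it needs about +6 mm in y. I'll check the x direction with modelled outlines.

```bash
python3 - <<'E'
from h import *
c=cam('wrist'); s=manip.sense(); r=R.from_quat(s['tool_rot'])
f=s['tcp_pos']+r.apply([0,0,.131]); o=np.array([249,153])
print('port',onz('wrist',o+np.array([313,232])/4,.08,c))
for nm,p,rad in(('ring',np.array([.5125,-.1189,.08]),.01575),('bore',np.array([.5125,-.1189,.08]),.00875),('foot',f,.0055),('foot8',f+[0,0,.004],.008)):
  q=np.array([(proj('wrist',p+rad*np.array([np.cos(a),np.sin(a),0]),c)-o)*4 for a in np.linspace(0,6.28,90)]); print(nm,q.min(0).round(),q.max(0).round())
E
```

```text
port [ 0.51260557 -0.11873144  0.08      ]
ring [224. 146.] [400. 313.]
bore [263. 184.] [361. 277.]
foot [247. 230.] [311. 290.]
foot8 [231. 223.] [326. 312.]
```

```bash
python3 - <<'E'
from h import *
c=cam('wrist'); s=manip.sense(); r=R.from_quat(s['tool_rot']); im=snap('wrist')
f=s['tcp_pos']+r.apply([0,0,.131]); a=np.linspace(0,6.28,90)
def ext(p,rad): 
  q=np.array([proj('wrist',p+rad*np.array([np.cos(t),np.sin(t),0]),c) for t in a]); return q.min(0).round(1),q.max(0).round(1)
for dx in(0,.003):
  for h,rad in((0,.0055),(.004,.008),(.045,.015),(.051,.015),(.110,.0035)): print(dx,h,*ext(f+[dx,0,h],rad))
print('col 316-322 rows 200-245'); print(im[200:300,317:323].mean((1,2)).round().astype(int))
print('row 216 cols 300-345',im[216,300:345].mean(1).round().astype(int))
print('row 232 cols 290-350',im[232,290:350].mean(1).round().astype(int))
E
```

```text
0 0 [310.7 210.5] [326.7 225.5]
0 0.004 [306.8 208.8] [330.5 231. ]
0 0.045 [290.9 220.5] [345.2 269.5]
0 0.051 [289.9 224.5] [346.  274.8]
0 0.11 [306.8 313. ] [326.  327.6]
0.003 0 [310.7 214.6] [326.7 229.5]
0.003 0.004 [306.9 213.1] [330.4 235.1]
0.003 0.045 [291.1 225.7] [345.1 274. ]
0.003 0.051 [290.1 229.9] [345.9 279.4]
0.003 0.11 [307.  319.4] [325.9 333.5]
col 316-322 rows 200-245
[ 94  81  69  61  55  52  49  49  48  48  41  34  43  67  89  92  92  91
  91  92  92  92  92  93  93  84  54  35  33  44  53  58  58  58  57  57
  57  56  57  57  58  59  60  59  59  59  59  59  59  59  59  59  59  59
  60  59  59  59  59  58  59  59  59  59  59  59  59  60  58  59  58  59
  58  59  58  59  58  59  58  59  59  57  60  75  96 111 119 124 125 126
 125 125 125 126 126 127 127 127 127 128]
row 216 cols 300-345 [163 163 163 163 164 161 141 118 104 102  97  94  92  92  92  94  93  93
  93  92  92  92  89  86  85  82  76  70  63  63  60  53  47  50  55  54
  56  67  86 104 106 107 104 105 103]
row 232 cols 290-350 [148 149 148 148 147 149 149 148 150 151 141 112  70  38  32  37  42  47
  50  56  56  55  59  58  57  57  58  59  58  57  58  57  56  56  57  59
  57  56  56  58  53  44  37  31  28  34  46  59  84 128 141 140 140 140
 140 141 140 141 141 140]
```

Fitted edges (tube edge at row 213, collar at row 225.5) say the tube sits 3 mm toward +x in the jaws. The foot therefore needs about −4.4 mm in x and +6 mm in y.

Emit:
drive_tool:
  linear:
    - [1,1.5,0]
    - [1.2,1.5,0]
    - [1.2,1.5,0]
    - [1,1.5,0]
    - [0,0,0]
    - [0,0,0]
  rot:
    - [0,0,0]
    - [0,0,0]
    - [0,0,0]
    - [0,0,0]
    - [0,0,0]
    - [0,0,0]
  hand: [10,10,10,10,10,10]

```text
t: 12.45
tcp_pos: [0.5093, -0.117, 0.2202]
tool_rot: [0.001, 1.0, -0.003, 0.001]
force: [-0.4, 0.3, -1.2]
finger_gap: 0.188
```

```bash
python3 look.py w6.png; python3 - <<'E'
from h import *
go([.5099,-.1181,.2196])
E
```

```text
t 12.45 tcp [ 0.5093 -0.117   0.2202] rot [ 1.2e-03  1.0e+00 -3.1e-03  8.0e-04] F [-0.4  0.3 -1.2] gap 0.188
foot pred [ 0.50947208 -0.11781354  0.08922908] [318.7008251  217.97789855]
port 0.85 [313.4 219.5] [ 0.514  -0.1217  0.08  ]
tube_foot 0.83 [564.1 258.2] [0.5539 0.1124 0.0892]
tube_foot 0.76 [318.1 218.7] [ 0.51   -0.1182  0.0892]
crop origin 239 159
scene port [(0.56, array([277.3, 191.4]))] [275.48579062 188.62873626]
scene tube_foot [(0.79, array([451.1, 241.7])), (0.52, array([273.4, 189.1])), (0.52, array([405. , 263.8]))] [276.93792065 184.79136179]
side port [(0.63, array([322. , 242.5]))] [324.18579628 241.796783  ]
side tube_foot [(0.53, array([323.5, 239.1])), (0.44, array([281.5, 166.1]))] [322.23328862 239.29725563]
shift(now) [-4.6 -3.8 -1.8] turn [-0.36  0.09 -0.15] shift(after turn) [-4.6 -3.8 -1.8]
shift(now) [-0.5 -0.9  0.6] turn [-0.36  0.09 -0.15] shift(after turn) [-0.5 -0.9  0.6]
```

View pics/w6.png

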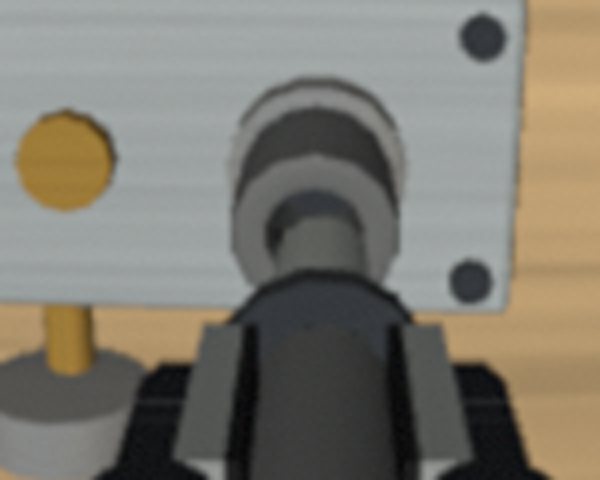

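Ring centre is at crop x 316 and the tube at 320, so about 1 mm remains in each axis. I'll correct that and lower into the mouth gently.

Emit:
drive_tool:
  linear:
    - [-0.5,-0.5,0]
    - [-0.4,-0.4,0]
    - [0,0,1.5]
    - [0,0,2]
    - [0,0,2]
    - [0,0,2]
    - [0,0,2]
    - [0,0,2]
    - [0,0,1.5]
    - [0,0,0]
  rot:
    - [-0.2,0,0]
    - [-0.2,0,0]
    - [0,0,0]
    - [0,0,0]
    - [0,0,0]
    - [0,0,0]
    - [0,0,0]
    - [0,0,0]
    - [0,0,0]
    - [0,0,0]
  hand: [10,10,10,10,10,10,10,10,10,10]

```text
t: 13.73
tcp_pos: [0.5105, -0.1186, 0.2056]
tool_rot: [0.001, 1.0, 0.001, 0.001]
force: [-0.0, -0.3, -0.6]
finger_gap: 0.188
```

```bash
python3 - <<'E'
from h import *
show(); go([.5102,-.1181,.2])
E
```

```text
t 13.7333 tcp [ 0.5105 -0.1186  0.2056] rot [1.3e-03 1.0e+00 6.0e-04 7.0e-04] F [-0.  -0.3 -0.6] gap 0.188
shift(now) [0.3 0.4 5.6] turn [ 0.07  0.08 -0.15] shift(after turn) [0.3 0.5 5.6]
```

Emit:
drive_tool:
  linear:
    - [0,0,1.5]
    - [0,0,1.5]
    - [0,0,1.5]
    - [0,0,1.5]
    - [0,0,1.5]
    - [0,0,1.5]
    - [0,0,1.5]
  rot:
    - [0,0,0]
    - [0,0,0]
    - [0,0,0]
    - [0,0,0]
    - [0,0,0]
    - [0,0,0]
    - [0,0,0]
  hand: [10,10,10,10,10,10,10]

```text
t: 14.32
tcp_pos: [0.5108, -0.1191, 0.1958]
tool_rot: [0.001, 1.0, -0.0, 0.001]
force: [-2.4, 0.3, 12.2]
finger_gap: 0.192
```

Emit:
drive_tool:
  linear:
    - [0,0,1.5]
    - [0,0,1.5]
    - [0,0,1.5]
  rot:
    - [0,0,0]
    - [0,0,0]
    - [0,0,0]
  hand: [10,10,10]
  force: 110

```text
t: 14.57
tcp_pos: [0.511, -0.119, 0.1944]
tool_rot: [0.001, 1.0, -0.0, 0.002]
force: [-2.4, 0.8, 9.2]
finger_gap: 0.183
```

Emit:
drive_tool:
  linear:
    - [0,0,2]
    - [0,0,2]
    - [0,0,2]
    - [0,0,2]
  rot:
    - [0,0,0]
    - [0,0,0]
    - [0,0,0]
    - [0,0,0]
  hand: [10,10,10,10]

```text
t: 14.9
tcp_pos: [0.5107, -0.119, 0.1909]
tool_rot: [0.0, 1.0, -0.001, 0.002]
force: [-2.1, 0.6, 6.3]
finger_gap: 0.179
```

Emit:
drive_tool:
  linear:
    - [0,0,1.2]
    - [0,0,1.2]
    - [0,0,1.2]
  rot:
    - [0,0,0]
    - [0,0,0]
    - [0,0,0]
  hand: [10,10,10]

```text
t: 15.15
tcp_pos: [0.5105, -0.119, 0.1891]
tool_rot: [0.0, 1.0, -0.001, 0.003]
force: [-2.3, -0.2, 5.1]
finger_gap: 0.184
```

Emit:
drive_tool:
  linear:
    - [0,0,1.2]
    - [0,0,1.2]
    - [0,0,1.2]
  rot:
    - [0,0,0]
    - [0,0,0]
    - [0,0,0]
  hand: [10,10,10]

```text
t: 15.4
tcp_pos: [0.5105, -0.1189, 0.1869]
tool_rot: [0.0, 1.0, -0.002, 0.003]
force: [-2.3, -0.1, 5.4]
finger_gap: 0.186
```

Emit:
drive_tool:
  linear:
    - [0.1,0,1.2]
    - [0.1,0,1.2]
    - [0.1,0,1.2]
  rot:
    - [0,0,0]
    - [0,0,0]
    - [0,0,0]
  hand: [10,10,10]

```text
t: 15.65
tcp_pos: [0.5103, -0.1189, 0.1847]
tool_rot: [0.0, 1.0, -0.002, 0.003]
force: [-0.5, -0.4, 5.9]
finger_gap: 0.187
```

Emit:
drive_tool:
  linear:
    - [0.1,0,1.2]
    - [0.1,0,1.2]
    - [0,0,1.2]
  rot:
    - [0,0,0]
    - [0,0,0]
    - [0,0,0]
  hand: [10,10,10]

```text
t: 15.9
tcp_pos: [0.5103, -0.1189, 0.1824]
tool_rot: [0.0, 1.0, -0.002, 0.004]
force: [-1.6, 0.6, 4.7]
finger_gap: 0.185
```

Depth is about 28 mm with light drag. Continuing.

Emit:
drive_tool:
  linear:
    - [0.1,0,1.2]
    - [0,0,1.2]
    - [0,0,1.2]
  rot:
    - [0,-0.1,0]
    - [0,-0.1,0]
    - [0,0,0]
  hand: [10,10,10]

```text
t: 16.15
tcp_pos: [0.5099, -0.1188, 0.18]
tool_rot: [-0.0, 1.0, -0.002, 0.006]
force: [-2.0, 0.3, 6.2]
finger_gap: 0.187
```

Emit:
drive_tool:
  linear:
    - [0.1,0,1.2]
    - [0,0,1.2]
    - [0,0,1.2]
  rot:
    - [0,0,0]
    - [0,0,0]
    - [0,0,0]
  hand: [10,10,10]

```text
t: 16.4
tcp_pos: [0.5098, -0.1188, 0.1777]
tool_rot: [-0.0, 1.0, -0.002, 0.006]
force: [-1.6, 0.5, 4.5]
finger_gap: 0.181
```

Emit:
drive_tool:
  linear:
    - [0,0,1.2]
    - [0,0,1.2]
    - [0,0,1.2]
  rot:
    - [0,0.2,0]
    - [0,0.2,0]
    - [0,0,0]
  hand: [10,10,10]

```text
t: 16.65
tcp_pos: [0.5103, -0.1189, 0.1755]
tool_rot: [0.0, 1.0, -0.002, 0.003]
force: [-2.5, 0.7, 6.4]
finger_gap: 0.185
```

Emit:
drive_tool:
  linear:
    - [0,0,1.2]
    - [0,0,1.2]
  rot:
    - [0,0,0]
    - [0,0,0]
  hand: [10,10]

```text
t: 16.82
tcp_pos: [0.5104, -0.1188, 0.174]
tool_rot: [0.0, 1.0, -0.003, 0.003]
force: [-1.9, -0.5, 5.5]
finger_gap: 0.184
```

Emit:
drive_tool:
  linear:
    - [0,0,1.2]
    - [0,0,1.2]
  rot:
    - [0,0,0]
    - [0,0,0]
  hand: [10,10]

```text
t: 16.98
tcp_pos: [0.5105, -0.1188, 0.1736]
tool_rot: [-0.0, 1.0, -0.003, 0.004]
force: [-4.1, 0.8, 14.9]
finger_gap: 0.18
```

Emit:
drive_tool:
  linear:
    - [0,0,1.2]
    - [0,0,1.2]
  rot:
    - [0,0,0]
    - [0,0,0]
  hand: [10,10]

```text
t: 17.15
tcp_pos: [0.5104, -0.1187, 0.1737]
tool_rot: [-0.0, 1.0, -0.003, 0.004]
force: [-2.3, -0.1, 11.4]
finger_gap: 0.179
```

The force rose steeply at TCP z 0.1737, which is the stop. I'll press slightly harder, to 15–20 N.

Emit:
drive_tool:
  linear:
    - [0,0,1.6]
    - [0,0,1.6]
  rot:
    - [0,0,0]
    - [0,0,0]
  hand: [10,10]

```text
t: 17.32
tcp_pos: [0.5104, -0.1187, 0.1736]
tool_rot: [-0.0, 1.0, -0.003, 0.004]
force: [-4.6, 0.7, 15.0]
finger_gap: 0.182
```

Emit:
drive_tool:
  linear:
    - [0,0,2]
    - [0,0,2]
    - [0,0,2]
  rot:
    - [0,0,0]
    - [0,0,0]
    - [0,0,0]
  hand: [10,10,10]

```text
t: 17.57
tcp_pos: [0.5103, -0.1185, 0.1736]
tool_rot: [-0.001, 1.0, -0.004, 0.005]
force: [-3.6, 0.7, 17.7]
finger_gap: 0.189
```

17.7 N with no further travel, so the tube is on the stop. I'll relax, release and rise.

Emit:
drive_tool:
  linear:
    - [0,0,0]
    - [0,0,0]
    - [0,0,0]
    - [0,0,0]
    - [0,0,0]
    - [0,0,0]
    - [0,0,0]
    - [0,0,0]
  rot:
    - [0,0,0]
    - [0,0,0]
    - [0,0,0]
    - [0,0,0]
    - [0,0,0]
    - [0,0,0]
    - [0,0,0]
    - [0,0,0]
  hand: [10,10,50,50,50,50,50,50]

```text
t: 18.23
tcp_pos: [0.5111, -0.1185, 0.173]
tool_rot: [-0.0, 1.0, -0.004, 0.006]
force: [0.3, 0.5, -0.3]
finger_gap: 0.584
```

Emit:
drive_tool:
  linear:
    - [0,0,-5]
    - [0,0,-8]
    - [0,0,-10]
    - [0,0,-12]
    - [0,0,-12]
    - [0,0,-12]
    - [0,0,-12]
    - [0,0,-12]
    - [0,0,-10]
    - [0,0,-6]
    - [0,0,-3]
    - [0,0,0]
    - [0,0,0]
  rot:
    - [0,0,0]
    - [0,0,0]
    - [0,0,0]
    - [0,0,0]
    - [0,0,0]
    - [0,0,0]
    - [0,0,0]
    - [0,0,0]
    - [0,0,0]
    - [0,0,0]
    - [0,0,0]
    - [0,0,0]
    - [0,0,0]
  hand: [50,50,50,50,50,50,50,50,50,50,50,50,50]

```text
t: 19.32
tcp_pos: [0.5099, -0.1175, 0.2897]
tool_rot: [-0.0, 1.0, -0.005, 0.01]
force: [-0.0, 0.9, -0.1]
finger_gap: 0.588
```

```bash
python3 - <<'E'
from h import *
show(); c=cam('wrist'); im=snap('wrist','w7.png')
for l,z in (('tube_mid',.095),('tube_foot',.041),('lever_knob',.132),('manifold',0)):
  for d in cams.spot_point(l,'wrist')[:2]: print(l,round(d['score'],2),np.round(d['at']),np.round(onz('wrist',d['at'],z,c),4))
go([.45,-.2485,.24])
E
```

```text
t 19.3167 tcp [ 0.5099 -0.1175  0.2897] rot [-3.000e-04  9.999e-01 -5.400e-03  1.030e-02] F [-0.   0.9 -0.1] gap 0.588
tube_mid 0.74 [560. 251.] [0.5836 0.1716 0.095 ]
tube_mid 0.66 [319. 193.] [ 0.5137 -0.1198  0.095 ]
tube_foot 0.88 [538. 236.] [0.5864 0.1749 0.041 ]
tube_foot 0.82 [590. 188.] [0.5173 0.2662 0.041 ]
lever_knob 0.98 [161. 170.] [ 0.4826 -0.2481  0.132 ]
manifold 0.62 [271. 169.] [ 0.5116 -0.1778  0.    ]
shift(now) [  60.7 -130.5   48.9] turn [-0.58  1.08  0.03] shift(after turn) [  59.7 -131.    48.7]
```

View pics/w7.png

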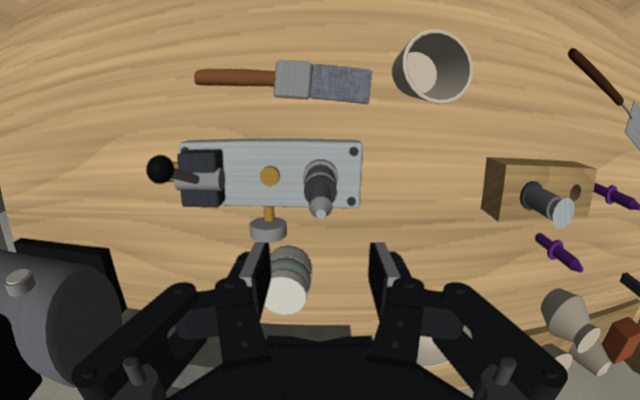

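The tube stands upright in the fitting at (319,190), and the lever ball is at (160,170). I'll move behind the ball (−x side) with the fingers shut.

Emit:
drive_tool:
  linear:
    - [5,-10,0]
    - [8,-16,0]
    - [10,-18,0]
    - [10,-18,0]
    - [10,-18,0]
    - [10,-18,0]
    - [8,-16,0]
    - [6,-10,0]
    - [3,-6,0]
    - [0,0,0]
    - [0,0,0]
  rot:
    - [0,0.3,0]
    - [0,0.3,0]
    - [0,0.3,0]
    - [0,0,0]
    - [0,0,0]
    - [0,0,0]
    - [0,0,0]
    - [0,0,0]
    - [0,0,0]
    - [0,0,0]
    - [0,0,0]
  hand: [0,0,0,0,0,0,0,0,0,0,0]
  force: 40

```text
t: 20.48
tcp_pos: [0.4327, -0.2579, 0.2851]
tool_rot: [-0.001, 1.0, -0.003, -0.004]
force: [-0.3, -0.3, 0.5]
finger_gap: 0.001
```

```bash
python3 - <<'E'
from h import *
show(); go([.440,-.2495,.190])
E
```

```text
t 20.4833 tcp [ 0.4327 -0.2579  0.2851] rot [-0.001   1.     -0.0032 -0.0042] F [-0.3 -0.3  0.5] gap 0.001
shift(now) [-8.1  9.  95. ] turn [-0.36 -0.48  0.11] shift(after turn) [-7.3  8.4 95.1]
```

Emit:
drive_tool:
  linear:
    - [-1,4,6]
    - [-1,4,10]
    - [0,0,14]
    - [0,0,16]
    - [0,0,16]
    - [0,0,14]
    - [0,0,10]
    - [0,0,6]
    - [0,0,3]
    - [0,0,0]
    - [0,0,0]
  rot:
    - [0,0,0]
    - [0,-0.2,0]
    - [0,0,0]
    - [0,0,0]
    - [0,0,0]
    - [0,0,0]
    - [0,0,0]
    - [0,0,0]
    - [0,0,0]
    - [0,0,0]
    - [0,0,0]
  hand: [0,0,0,0,0,0,0,0,0,0,0]

```text
t: 21.4
tcp_pos: [0.4377, -0.2403, 0.1836]
tool_rot: [-0.007, 1.0, -0.001, -0.002]
force: [-0.1, -0.4, 0.3]
finger_gap: 0.001
```

```bash
python3 - <<'E'
from h import *
show(); go([.530,-.2495,.190])
E
```

```text
t 21.4 tcp [ 0.4377 -0.2403  0.1836] rot [-0.0068  1.     -0.0015 -0.0023] F [-0.1 -0.4  0.3] gap 0.001
shift(now) [-92.1 -10.5  -6.8] turn [-0.17 -0.27  0.78] shift(after turn) [-92.3  -9.2  -6.4]
```

Emit:
drive_tool:
  linear:
    - [0,-3,-2]
    - [0,-3,-2]
    - [0,-2,-1]
    - [0,0,0]
    - [-3,0,0]
    - [-4,0,0]
    - [-5,0,0]
    - [-5,0,0]
    - [-5,0,0]
    - [-4,0,0]
    - [0,0,0]
  rot:
    - [0,0,0.4]
    - [0,0,0.4]
    - [0,0,0]
    - [0,0,0]
    - [0,0,0]
    - [0,0,0]
    - [0,0,0]
    - [0,0,0]
    - [0,0,0]
    - [0,0,0]
    - [0,0,0]
  hand: [0,0,0,0,0,0,0,0,0,0,0]

```text
t: 22.32
tcp_pos: [0.4667, -0.2499, 0.1923]
tool_rot: [0.001, 1.0, -0.003, -0.001]
force: [0.7, -0.3, 1.1]
finger_gap: -0.005
```

```bash
python3 - <<'E'
from h import *
show(); go([.530,-.2495,.190])
E
```

```text
t 22.3167 tcp [ 0.4667 -0.2499  0.1923] rot [ 8.0e-04  1.0e+00 -3.1e-03 -1.4e-03] F [ 0.7 -0.3  1.1] gap -0.005
shift(now) [-63.3   0.5   2.1] turn [-0.36 -0.16 -0.09] shift(after turn) [-63.3   0.4   2.3]
```

Now in contact with the ball or about to be. Pushing over.

Emit:
drive_tool:
  linear:
    - [-4,0,0.5]
    - [-5,0,0.5]
    - [-5,0,0.5]
    - [-5,0,0]
    - [-5,0,0]
    - [-5,0,0]
    - [-5,0,0]
    - [-5,0,0]
    - [-5,0,0]
    - [0,0,0]
  rot:
    - [0,0,0]
    - [0,0,0]
    - [0,0,0]
    - [0,0,0]
    - [0,0,0]
    - [0,0,0]
    - [0,0,0]
    - [0,0,0]
    - [0,0,0]
    - [0,0,0]
  hand: [0,0,0,0,0,0,0,0,0,0]

```text
t: 23.15
tcp_pos: [0.515, -0.2492, 0.1892]
tool_rot: [0.0, 1.0, -0.002, -0.003]
force: [-1.0, -0.2, 0.5]
finger_gap: 0.001
```

```bash
python3 - <<'E'
from h import *
show(); go([.535,-.2495,.188]);snap('scene');snap('side')
for n in('scene','side'): print(n,[(round(d['score'],2),np.round(d['at'])) for d in cams.spot_point('lever_knob',n)[:2]], proj(n,manip.sense()['tcp_pos']+[.023,0,-.06]))
E
```

```text
t 23.15 tcp [ 0.515  -0.2492  0.1892] rot [ 5.0e-04  1.0e+00 -2.3e-03 -2.6e-03] F [-1.  -0.2  0.5] gap 0.001
shift(now) [-20.   -0.2   1.1] turn [-0.26 -0.3  -0.06] shift(after turn) [-20.   -0.3   1.2]
scene [(0.62, array([219., 171.]))] [219.13685315 172.39316069]
side [(0.63, array([356., 267.]))] [353.81765603 265.54909106]
```

Emit:
drive_tool:
  linear:
    - [-3,0,0.3]
    - [-3,0,0.3]
    - [-3,0,0.3]
    - [-3,0,0.3]
    - [-3,0,0]
    - [-3,0,0]
  rot:
    - [0,0,0]
    - [0,0,0]
    - [0,0,0]
    - [0,0,0]
    - [0,0,0]
    - [0,0,0]
  hand: [0,0,0,0,0,0]

```text
t: 23.85
tcp_pos: [0.53, -0.2487, 0.187]
tool_rot: [0.001, 1.0, -0.001, -0.007]
force: [-10.4, -1.7, 3.1]
finger_gap: -0.002
```

Emit:
drive_tool:
  linear:
    - [-2,0,0]
    - [-2,0,0]
    - [-2,0,0]
  rot:
    - [0,0,0]
    - [0,0,0]
    - [0,0,0]
  hand: [0,0,0]

```text
t: 24.1
tcp_pos: [0.5309, -0.2488, 0.1871]
tool_rot: [-0.001, 1.0, -0.0, -0.015]
force: [-8.0, -0.9, 3.8]
finger_gap: -0.003
```

Emit:
drive_tool:
  linear:
    - [-3,0,0]
    - [-3,0,0]
    - [-3,0,0]
  rot:
    - [0,-0.8,0]
    - [0,-0.8,0]
    - [0,-0.6,0]
  hand: [0,0,0]

```text
t: 24.35
tcp_pos: [0.5304, -0.249, 0.1869]
tool_rot: [-0.004, 1.0, 0.001, -0.01]
force: [-11.5, -3.6, 5.1]
finger_gap: 0.003
```

```bash
python3 - <<'E'
from h import *
s=manip.sense(); show(); print('tip',s['tcp_pos']+R.from_quat(s['tool_rot']).apply([0,0,.0726]));snap('scene');snap('side')
a=[cams.spot_point('lever_knob',n) for n in('scene','side')]
for x in a: print([(round(d['score'],2),np.round(d['at'])) for d in x[:2]])
print(tri([ray(n,x[0]['at']) for n,x in zip(('scene','side'),a)]))
E
```

```text
t 24.35 tcp [ 0.5304 -0.249   0.1869] rot [-0.0042  0.9999  0.0011 -0.0096] F [-11.5  -3.6   5.1] gap 0.003
tip [ 0.5289939  -0.24880746  0.11433366]
[(0.6, array([215., 176.]))]
[(0.71, array([325., 242.])), (0.41, array([361., 266.]))]
(array([ 0.52419755, -0.21532054,  0.14829998]), [np.float64(50.0), np.float64(50.0)])
```

```bash
python3 - <<'E'
from h import *
k,e=tri([ray('scene',(215,176)),ray('side',(361,266))]); print(k,e)
k0=np.array([.4805,-.2484,.132])
for px in(.511,.5135,.516):
  a=lambda k:np.arctan2(k[0]-px,k[2]-.055); print(px,a(k0),a(k),a(k)-a(k0))
E
```

```text
[ 0.5520688  -0.25515456  0.12862901] [np.float64(1.5), np.float64(1.5)]
0.511 -0.37714316109356527 0.508796799376934 0.8859399604704993
0.5135 -0.40489178628508304 0.4825263090280161 0.8874180953130991
0.516 -0.4319959139793286 0.4555125116907104 0.887508425670039
```

Emit:
drive_tool:
  linear:
    - [-5,0,0]
    - [-5,0,0]
  rot:
    - [0,0,0]
    - [0,0,0]
  hand: [0,0]

```text
t: 24.72
tcp_pos: [0.5319, -0.2491, 0.187]
tool_rot: [-0.006, 1.0, 0.002, -0.021]
force: [-14.7, -4.4, 8.0]
finger_gap: 0.0
```

The lever is against something stiff: 15 N with no travel, where 2 N moves it. I'll back off, rise and verify the angle.

Emit:
drive_tool:
  linear:
    - [4,0,0]
    - [6,0,0]
    - [8,0,0]
    - [10,0,0]
    - [8,0,-3]
    - [4,0,-8]
    - [0,0,-14]
    - [0,0,-18]
    - [0,0,-18]
    - [0,0,-18]
    - [0,0,-12]
    - [0,0,-6]
    - [0,0,0]
    - [0,0,0]
  rot:
    - [0,0,0]
    - [0,-0.8,0]
    - [0,-0.8,0]
    - [0,-0.8,0]
    - [0,0,0]
    - [0,0,0]
    - [0,0,0]
    - [0,0,0]
    - [0,0,0]
    - [0,0,0]
    - [0,0,0]
    - [0,0,0]
    - [0,0,0]
    - [0,0,0]
  hand: [0,0,0,0,0,0,0,0,0,0,0,0,0,0]

```text
t: 25.88
tcp_pos: [0.4941, -0.2515, 0.2966]
tool_rot: [-0.004, 1.0, -0.002, 0.013]
force: [0.1, -0.1, 0.3]
finger_gap: -0.0
```

```bash
python3 - <<'E'
from h import *
show(); c=cam('wrist'); w=snap('wrist'); a=snap('scene'); b=snap('side')
D={}
for n in('wrist','scene','side'):
  for d in cams.spot_point('lever_knob',n)[:2]: print(n,round(d['score'],2),np.round(d['at'],1))
  r=cams.regions_of('manifold',n)[:1]
  print(n,[x['rect'] for x in r])
s=cv2.resize(a[130:250,190:340],(400,320),interpolation=2); t=cv2.resize(b[225:345,270:420],(400,320),interpolation=2)
cv2.imwrite('pics/v1.png',np.vstack([np.hstack([s,t]),cv2.resize(w[120:345,140:540],(800,450))[:280]])[:,:,::-1])
E
```

```text
t 25.8833 tcp [ 0.4941 -0.2515  0.2966] rot [-0.0043  0.9999 -0.0023  0.0127] F [ 0.1 -0.1  0.3] gap -0.0
wrist [[266.8, 147.7, 469.2, 252.3]]
scene 0.64 [214.9 176.1]
scene 0.35 [395.1 231.2]
scene [[212.5, 171.0, 297.9, 226.8]]
side 0.62 [330.6 279.1]
side 0.52 [357.2 265.7]
side [[307.4, 242.6, 361.7, 318.1]]
```

View pics/v1.png

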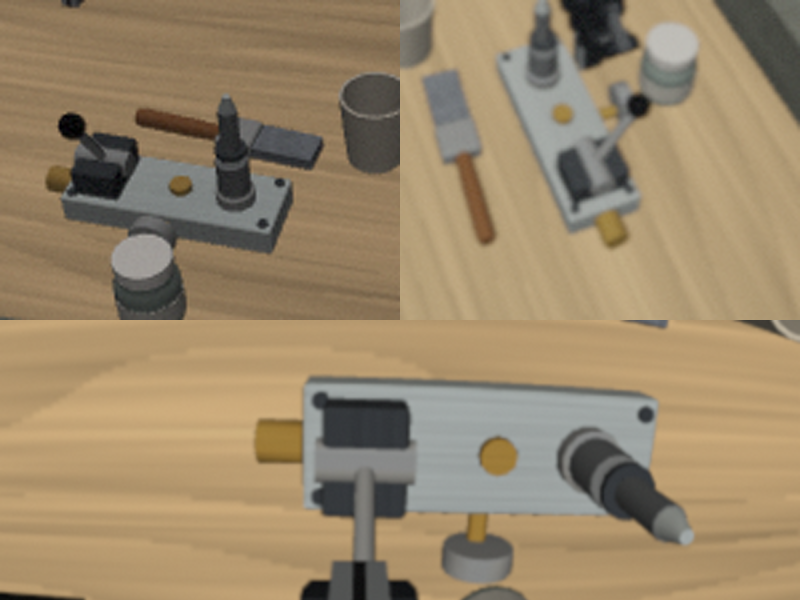

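The lever now leans to +x in all three views (ball at about (217,177) in scene, (359,264) in side) and the tube stays seated. I'll check the manifold yaw, and so the lever angle, from the corner screws.

```bash
python3 - <<'E'
from h import *
c=cam('wrist'); S={k:onz('wrist',(140+u/2,120+(v-320)/2),.03,c) for k,(u,v) in dict(LT=(319,400),RT=(645,414),LB=(318,496)).items()}
print(S); d=S['RT']-S['LT']; yaw=np.arctan2(-d[0],d[1]); print('yaw deg',np.degrees(yaw),np.linalg.norm(d))
k,e=tri([ray('scene',(217,176.9)),ray('side',(359.2,264.4))]); k0=np.array([.4805,-.2484,.132])
print(k,e)
mid=(S['RT']+S['LB'])/2; ps=mid+R.from_euler('z',yaw).apply([0,-.07,0]); pp=np.array([.5135,-.1205,0])+R.from_euler('z',yaw).apply([0,-.13,0]); print('pivot',ps,pp)
for th in np.arange(-.6,.61,.1):
  q=np.r_[pp[0]+.085*np.sin(th),pp[1],.055+.085*np.cos(th)]; print(round(th,1),proj('scene',q).round(1),proj('side',q).round(1))
E
```

```text
{'LT': array([ 0.48133413, -0.27330143,  0.03      ]), 'RT': array([ 0.48469005, -0.08305194,  0.03      ]), 'LB': array([ 0.53680549, -0.27438484,  0.03      ])}
yaw deg -1.01056835140839 0.1902790808060677
[ 0.55141436 -0.24949701  0.12699808] [np.float64(0.2), np.float64(0.2)]
pivot [ 0.50951319 -0.2487075   0.03      ] [ 0.51120721 -0.25047978  0.        ]
-0.6 [230.4 154.7] [325.7 276.8]
-0.5 [229.  155.1] [328.6 274.7]
-0.4 [227.6 155.8] [331.6 272.8]
-0.3 [226.2 156.9] [334.7 271.1]
-0.2 [224.8 158.2] [338.  269.4]
-0.1 [223.4 160. ] [341.2 268. ]
-0.0 [222. 162.] [344.5 266.8]
0.1 [220.7 164.4] [347.7 265.8]
0.2 [219.4 167. ] [350.9 265. ]
0.3 [218.3 169.9] [353.9 264.4]
0.4 [217.2 172.9] [356.9 264.1]
0.5 [216.2 176.2] [359.6 264. ]
0.6 [215.4 179.6] [362.1 264.1]
```

```bash
python3 - <<'E'
from h import *
A=cv2.imread('pics/scene.png');B=cv2.imread('pics/side.png'); C=snap('scene')[:,:,::-1]; D=snap('side')[:,:,::-1]
cv2.imwrite('pics/scene2.png',C);cv2.imwrite('pics/side2.png',D)
big=[]
for im,(u,v) in((A,(228,157)),(B,(332,272)),(C,(217,177)),(D,(359,264))):
  big.append(cv2.resize(im[v-14:v+14,u-18:u+18],(396,296),interpolation=cv2.INTER_CUBIC))
cv2.imwrite('pics/v2.png',np.vstack([np.hstack(big[:2]),np.hstack(big[2:])]))
E
```

```text
(no output)
```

View pics/v2.png

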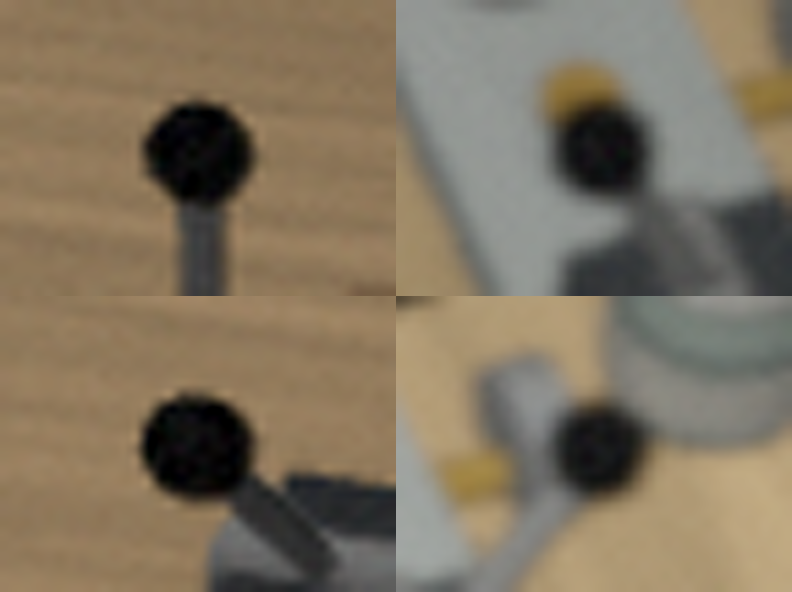

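Measured the same way before and after, the ball moved about 71 mm. That is roughly 0.87 rad of swing, short of 1.0, so the lever may not be fully over. I'll push again, more squarely on the ball.

```bash
python3 - <<'E'
from h import *
go([.502,-.2495,.190])
E
```

```text
shift(now) [ -5.7   2.2 105.8] turn [-0.18  1.34  0.49] shift(after turn) [ -8.2   1.9 105.6]
```

Emit:
drive_tool:
  linear:
    - [0,0,4]
    - [0,0,8]
    - [0,0,12]
    - [0,0,16]
    - [0,0,16]
    - [0,0,14]
    - [0,0,12]
    - [0,0,8]
    - [0,0,4]
    - [0,0,0]
    - [0,0,0]
  rot:
    - [0,0.5,0]
    - [0,0.4,0]
    - [0,0.4,0]
    - [0,0,0]
    - [0,0,0]
    - [0,0,0]
    - [0,0,0]
    - [0,0,0]
    - [0,0,0]
    - [0,0,0]
    - [0,0,0]
  hand: [0,0,0,0,0,0,0,0,0,0,0]

```text
t: 27.35
tcp_pos: [0.4933, -0.2508, 0.1898]
tool_rot: [-0.005, 1.0, -0.0, -0.004]
force: [0.3, -0.3, 0.5]
finger_gap: -0.003
```

```bash
python3 - <<'E'
from h import *
show();go([.528,-.2495,.190])
E
```

```text
t 27.35 tcp [ 0.4933 -0.2508  0.1898] rot [-4.6e-03  1.0e+00 -1.0e-04 -3.7e-03] F [ 0.3 -0.3  0.5] gap -0.003
shift(now) [-34.7   1.   -0.4] turn [-0.01 -0.43  0.52] shift(after turn) [-34.7   1.3  -0.2]
```

Emit:
drive_tool:
  linear:
    - [-4,0,0]
    - [-6,0,0]
    - [-7,0,0]
    - [-6,0,0]
    - [-5,0,0]
    - [-3,0,0]
    - [-3,0,0]
    - [-3,0,0]
  rot:
    - [0,-0.3,0.3]
    - [0,0,0]
    - [0,0,0]
    - [0,0,0]
    - [0,0,0]
    - [0,0,0]
    - [0,0,0]
    - [0,0,0]
  hand: [0,0,0,0,0,0,0,0]

```text
t: 28.02
tcp_pos: [0.5301, -0.2516, 0.1926]
tool_rot: [-0.004, 1.0, -0.002, -0.006]
force: [-10.0, -2.8, 6.8]
finger_gap: -0.001
```

Emit:
drive_tool:
  linear:
    - [-6,0,0]
    - [-7,0,0]
    - [-7,0,0]
  rot:
    - [0,-0.6,0]
    - [0,-0.6,0]
    - [0,-0.6,0]
  hand: [0,0,0]

```text
t: 28.27
tcp_pos: [0.5318, -0.2519, 0.1927]
tool_rot: [-0.01, 1.0, 0.0, -0.017]
force: [-19.8, -5.6, 13.4]
finger_gap: 0.0
```

```bash
python3 - <<'E'
from h import *
s=manip.sense();show();print('tip',s['tcp_pos']+R.from_quat(s['tool_rot']).apply([0,0,.0726]))
E
```

```text
t 28.2667 tcp [ 0.5318 -0.2519  0.1927] rot [-1.010e-02  9.998e-01  4.000e-04 -1.690e-02] F [-19.8  -5.6  13.4] gap 0.0
tip [ 0.52939442 -0.2518605   0.12015148]
```

Pushing at 20 N from a different height stopped at the same place (TCP x 0.532), at about +0.5 rad from vertical. That fits a ±0.5 rad range with the lever starting slightly off its closed end, so it is at its stop. I'll retreat.

Emit:
drive_tool:
  linear:
    - [4,0,0]
    - [6,0,0]
    - [8,0,0]
    - [10,0,0]
    - [8,0,-3]
    - [4,0,-8]
    - [0,0,-14]
    - [0,0,-18]
    - [0,0,-18]
    - [0,0,-18]
    - [0,0,-12]
    - [8,0,-6]
    - [10,0,0]
    - [10,0,0]
    - [10,0,0]
    - [6,0,0]
    - [0,0,0]
    - [0,0,0]
    - [0,0,0]
  rot:
    - [0,0,0]
    - [0,-0.6,0]
    - [0,-0.6,0]
    - [0,-0.4,0]
    - [0,0,0]
    - [0,0,0]
    - [0,0,0]
    - [0,0,0]
    - [0,0,0]
    - [0,0,0]
    - [0,0,0]
    - [0,0,0]
    - [0,0,0]
    - [0,0,0]
    - [0,0,0]
    - [0,0,0]
    - [0,0,0]
    - [0,0,0]
    - [0,0,0]
  hand: [0,0,0,0,0,0,0,0,0,0,0,0,0,0,0,0,0,0,0]

```text
t: 29.85
tcp_pos: [0.4368, -0.2516, 0.2967]
tool_rot: [-0.009, 1.0, 0.002, -0.001]
force: [-0.6, -0.3, -1.1]
finger_gap: 0.004
```

```bash
python3 - <<'E'
from h import *
show(); a=snap('scene'); b=snap('side')
for n,im,(u,v) in(('scene',a,(217,177)),('side',b,(359,264))):
  g=im[v-8:v+8,u-9:u+10].max(2)<28; ys,xs=np.nonzero(g); print(n,u-9+xs.mean(),v-8+ys.mean(),g.sum())
for n,f,(u,v) in(('scene','scene.png',(228,157)),('side','side.png',(332,272))):
  im=cv2.imread('pics/'+f); g=im[v-8:v+8,u-9:u+10].max(2)<28; ys,xs=np.nonzero(g); print('before',n,u-9+xs.mean(),v-8+ys.mean(),g.sum())
z=cv2.resize(a[130:280,190:470],(800,428),interpolation=2); cv2.imwrite('pics/v3.png',z[:,:,::-1])
E
```

```text
t 29.85 tcp [ 0.4368 -0.2516  0.2967] rot [-0.0088  1.      0.0021 -0.0012] F [-0.6 -0.3 -1.1] gap 0.004
scene 216.3846153846154 176.92307692307693 65
side 358.55 264.5 20
before scene 227.5593220338983 156.96610169491527 59
before side 332.4193548387097 271.8709677419355 31
```

View pics/v3.png

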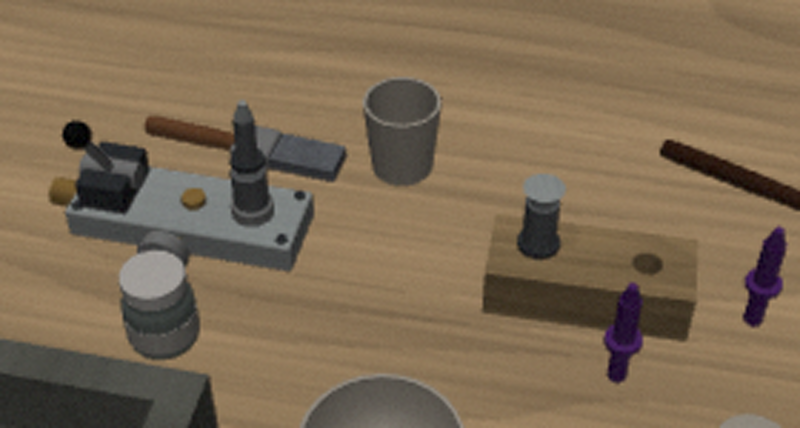

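The slim tube stands upright in the fitting, the lever leans fully to +x, and the ball has not moved since the first push. The fat tube, decoys, jar, cup and brush are where they were. Handing in.

```bash
python3 -c "
from station import order; print(order.sign_off())"
```

```text
the job is handed in; nothing more can be done
None
```

The slim tube is in the fitting and the valve lever is over against its stop. I handed the job in after about 30 s of robot time. One check on the lever angle did not quite agree.

- **Tube:** It went in nozzle up, past the seal, until the force rose steeply about 37–38 mm below the mouth. I pressed there at 17.7 N with no further travel. After release it still stands upright in the fitting.
- **Lever:** I pushed it to +x with the fingers shut. Two pushes at different heights, up to about 20 N sideways (24 N in all), stopped at the same place. The ball did not move between them, and it leans about 0.5 rad past vertical.
- **Disagreement:** The camera measured only about 0.87–0.9 rad of swing, not 1.0. I took this to mean the lever started slightly off its closed end, since both pushes hit a hard stop. I could not confirm the angle any other way.
- **Surroundings:** The last picture shows the fat tube, purple decoys, jar, cup and brush in their places. I did not check the spatula, bowl and vase closely, but the arm worked well clear of them. The robot is clear and touching nothing.

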